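# Hang the bag-hook bracket on the stand's keyhole screw and pull it down to lock

## Robot

A 7-joint arm with a two-finger parallel gripper is mounted at the origin on the work surface. World frame = base frame: x ahead of the robot, y to its left, z up, the work surface at z = 0. Lengths are in m, angles in degrees, forces in N, time in s.
With the tool pointing down it reaches from about 0.35 to 0.9 m from the base axis. Payload 8.1 kg.
Tool frame: the origin (TCP) lies at the very end of the fingers, on their centre line; the grasp point (between the pads) lies 19 mm behind it; z points along the fingers, y is the direction in which the jaws open and shut (so a half turn about z gives the same grasp; the last joint's range is limited). The gripper opens to 85 mm and grips with 20 to 120 N. Pads are 22 mm wide; open, the fingers measure 114 mm over their backs; the gripper's body (76 mm by 85 mm) begins 54 mm behind the grasp point. The pads swing forward as they close: fully open they stand 13 mm farther back than shut.
Start: joints at [71.471, 24.895, 1.432, 90.138, -0.665, 64.973, -4.303], TCP at [0.137, -0.61, 0.231] pointing down, gripper open.
Joint ranges: [-149.89, 149.89], [-25.12, 119.58], [-72.63, 75.52], [4.76, 147.25], [-75.54, 255.54], [6.69, 114.76], [-157.13, 157.13]. Speed limits (degrees/s): [127.2, 127.2, 172.46, 172.46, 180, 180, 180].

## Interface

Orientations are given as [roll, pitch, yaw] about the fixed x, y, z axes, in that order (R = Rz(yaw) Ry(pitch) Rx(roll)).
In Python, from workcell import * gives the robot as it stands. Calls block until the motion is done:
- move_ptp(position, orientation): joint-space move of the TCP to a pose.
- move_linear(position, rotation=None, velocity=0.15): straight line of the TCP; rotation=None keeps the orientation; velocity is the mean speed in m/s.
- goto_joints(angles): joint-space move.
- set_gripper(opening): finger opening in m; the grip force is fixed at half the most; returns when the fingers have stopped.
- dwell(seconds).
- inverse_kinematics(position, orientation): joint angles nearest the present ones, or None.
- get_state(): the state.
- read_camera(name): name is "scene" or "top" or "wrist"; returns (picture, depth): 384x512x3 uint8, red, green, blue; 384x512 float32, m along the optical axis (not along the pixel's ray), 0 where there is no reading.
- camera_info(name): a dict with "fx", "fy", "cx", "cy" (pixels), "R" (3x3) and "t" (3): a world point X has camera coordinates R X + t; the wrist camera has in their place "tool_from_camera" (4x4, takes a point from camera to tool coordinates, whose origin is the TCP and whose axes are the flange's). Camera axes: x right, y down, z forward; pixel columns grow to the right and rows downward; lengths in m; the calibration is good to about 2 mm. A picture is of the moment at which its call begins: read the wrist's pose just before it. camera_info takes no time and is no camera call.
A pose or a line that the arm cannot do raises IKError and nothing moves.
- close_job(): hands the job in, once; it reports no verdict.
The state is a dict: "t": time; "qpos": joint angles; "qd": joint speeds; "effort": joint torques, N m; "ee_pos": TCP position; "tool_rot": TCP orientation; "wrist_force": force on the tool from outside, world axes, zero at the start; "moment": the same for the moment, N m; "opening": finger opening in m.
Only numpy, scipy, OpenCV 4.12 (cv2) and the standard library are available. Lean on these libraries where they do the work, as an engineer would, in place of code of your own. Each camera call takes 0.05 s, during which the arm holds its last target. There are 200 camera calls.

## Task

Hang the blue bag-hook bracket on the grey stand: hold its back to the board, gently feel for the screw head (its height is set differently every time), let the head pass through the bracket's round hole, then pull the bracket straight down until it is fully home on the screw and has pushed the orange tab down. Push the tab with the bracket, not with the fingers, never force the bracket against the stand, and let go of it hanging level. Leave the other things on the desk where they are.

Things in the scene. Friction and masses are not known exactly. Their poses are not given: they have to be found in the camera images.
- bracket: Blue rigid bag-hook bracket, loose, 0.24 to 0.39 kg, standing upright on the table. Origin: on its flat back face, middle of the lower edge; x points out of its front along the arm, y across, z up. It is an upright plate 80 mm wide, 95 mm high, 5 mm thick (x 0 to 5 mm) with a keyhole through it and an arm on its front.
- grip (a point): Place to pinch the bracket from above: on its arm, 60 mm in front of the back face, 24 mm above the lower edge. The solid arm is 14 mm thick (y -7 to 7 mm), 38 mm high (z 0 to 38), and runs from the plate to x = 100 mm, with a lip at x 90 to 100 mm up to z = 49. Axes as the bracket's.
- keyhole (a point): Centre of the bracket's round hole on its back face, 58 mm above the lower edge. The hole is 19 mm across; an 8.5 mm wide slot runs up from it, ending 78.75 mm above the lower edge. Axes as the bracket's.
- stand: Grey fixed stand. Origin: on the board's front face at table height, middle of its width; x points straight out of the face (roughly away from the robot), y across, z up. The upright board is 130 mm wide, 210 mm high, 15 mm thick, its foot reaches 115 mm behind the face; in front only the screw and the orange tab stand out of it.
- track_mid (a point): Point on the board's face, middle of its width, 145 mm up. The brass-headed screw's axis is on this middle line, anywhere from 28 mm below to 28 mm above this point: its height is not measured. Shank 5.5 mm thick; head 14 mm across, from 8 to 12 mm out of the face. It holds still under any gentle force. Bracket home: screw axis 18 mm above the round hole's centre. Axes as the stand's.
- tab (a joint): Travel of the orange tab in m: 0 = up (start), grows as it is pushed down, at most 0.010. It slides stiffly (about 5 N), has no spring, stays where left. 34 mm wide, standing 8 mm out of the face, its top (when up) 68 mm below the screw's axis, wherever that is. The bracket's lower edge pushes it; fully home leaves it at about 0.008.
- label_roll: Bystander: white label roll 68 mm across, 32 mm high; origin at the middle of its underside.
- disinfectant: Bystander: white bottle, 60 mm across, 160 mm high; origin at the middle of its underside.
- pen_cup: Bystander: black cup, 72 mm across, 100 mm high; origin at the middle of its underside.
- tube_rack: Bystander: white rack of capped tubes, 90 x 200 mm, 94 mm high; origin at the middle of its underside.
- stapler: Bystander: red and black stapler, 130 x 34 mm, 47 mm high; origin at the middle of its underside.
- spare_studs: Bystander: clear tray of spare screws, 90 x 70 mm, 30 mm high; origin at the middle of its underside.
Mind the look-alikes: they are no part of the job. Of the things that look like the stand, take the one that is farthest to the robot's right at the start.

How it is judged (in metres and radians):
On the way, in this order (a step that is already met when the one before it is completed fails the run):
1. the screw head is through the bracket's round hole (bracket close to the board), the tab not yet pushed (x of keyhole in the frame of stand below 0.007 m and x of bracket in the frame of stand below 0.009 m and y of keyhole in the frame of stand between -0.008 and 0.008 m and z of keyhole in the frame of stand between 0.097 and 0.184 m and value of joint tab below 0.003 m), for 0.1 s.
2. the bracket is pulled down and has pushed the tab down (x of keyhole in the frame of stand below 0.007 m and value of joint tab above 0.007 m), for 0.1 s.
At the end, for the whole second after the job is handed in: The bracket hangs at rest on the screw: its back within 7 mm of the board at the keyhole and at the lower edge, keyhole within 8 mm of the board's middle line, upright and level within 0.12 rad, the keyhole 92 to 162 mm above the table, the tab pushed down by more than 7 mm (all of step 2 and x of bracket in the frame of stand below 0.007 m and y of keyhole in the frame of stand between -0.008 and 0.008 m and z of keyhole in the frame of stand between 0.092 and 0.162 m and angle between bracket's own z axis and vertical below 0.12 rad and linear speed of bracket below 0.02 m/s); the robot touches nothing.
It fails at once if the bracket is forced against the stand (more than 30 N) (contact force between bracket and stand above 30 N).
It fails at once if the fingers push the stand or its tab (more than 4 N) (contact force between the fingers and stand above 4 N).
It fails at once if a bystander is moved by more than 25 mm (distance of any of label_roll, disinfectant, pen_cup, tube_rack, stapler, spare_studs from where it was at the start of the episode above 0.025 m).
It also fails if it takes over 72 s, if anything falls off the work surface, if the arm or the gripper's body presses on something with over 40 N, if the wrist force passes 120 N, or if a joint passes its speed limit or range.

## Working session

There is one attempt and no reset: what is moved stays moved. The work goes in short steps, each a Python script; the robot and the scene stay as the last script left them, time stands still between calls to the robot, and variables do not carry over. Pictures are saved under pics/ and viewed, on a budget of 10 in all, crops included, one or two more only if the job needs it, and the job is handed in when it is done.

```bash
mkdir -p pics
cat > h.py <<'E'
from workcell import *
import numpy as np, cv2
def cam(name):
    s=get_state(); im,d=read_camera(name); return s,im,d
def save(im,f): cv2.imwrite('pics/'+f,im[...,::-1])
E
python3 - <<'E'
from h import *
for n in("scene","top"):
    s,im,d=cam(n); np.savez(n,im=im,d=d); save(cv2.resize(im,(800,600)),n+'.png')
    print({k:np.round(v,3).tolist() if k in('R','t') else v for k,v in camera_info(n).items()})
print(camera_info("wrist"),s)
E
```

```text
{'fx': 399.93469528844406, 'fy': 399.93469528844406, 'cx': 257.4987925906852, 'cy': 190.46338950716589, 'R': [[-0.627, 0.779, -0.007], [0.655, 0.522, -0.546], [-0.422, -0.347, -0.837]], 't': [0.352, -0.286, 1.668]}
{'fx': 455.74783463898297, 'fy': 455.74783463898297, 'cx': 261.2781024915237, 'cy': 193.54788935475312, 'R': [[0.001, -1.0, 0.021], [-0.992, -0.003, -0.125], [0.125, -0.021, -0.992]], 't': [-0.008, 0.55, 1.306]}
{'fx': 283.20929940962833, 'fy': 283.20929940962833, 'cx': 252.3724443685572, 'cy': 193.85523902995408, 'tool_from_camera': array([[ 4.38833375e-04, -9.63121308e-01, -2.69067190e-01,
         6.84632111e-02],
       [ 9.99998746e-01,  8.32045157e-04, -1.34734969e-03,
        -2.17591761e-04],
       [ 1.52153725e-03, -2.69066261e-01,  9.63120466e-01,
        -1.42428544e-01],
       [ 0.00000000e+00,  0.00000000e+00,  0.00000000e+00,
         1.00000000e+00]])} {'t': 0.05, 'qpos': array([71.47060233, 24.93479706,  1.43347413, 90.18960725, -0.66292881,
       64.97399321, -4.30204322]), 'qd': array([ 0.10816354, -0.0529898 , -0.01757034, -0.05428276,  0.03196205,
       -0.0443184 , -0.01497658]), 'effort': array([ 5.25494514e-03, -6.72402549e+01,  1.03038400e+00, -3.17252254e+01,
        1.58486789e-02,  7.40540971e-03,  4.03133492e-05]), 'ee_pos': array([ 0.13667722, -0.60934853,  0.23054105]), 'tool_rot': array([-1.79910508e+02,  1.07788425e-02,  1.26460614e+01]), 'wrist_force': array([ 1.11706508, -0.0772952 , -0.04348416]), 'moment': array([ 0.03623345,  0.10721456, -0.00523032]), 'opening': 0.08526622073014758}
```

View pics/scene.png

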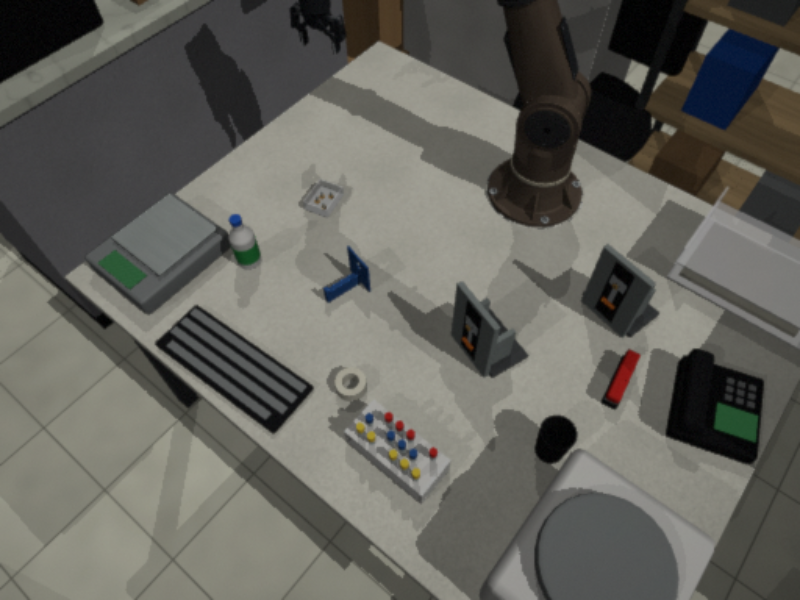

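View pics/top.png

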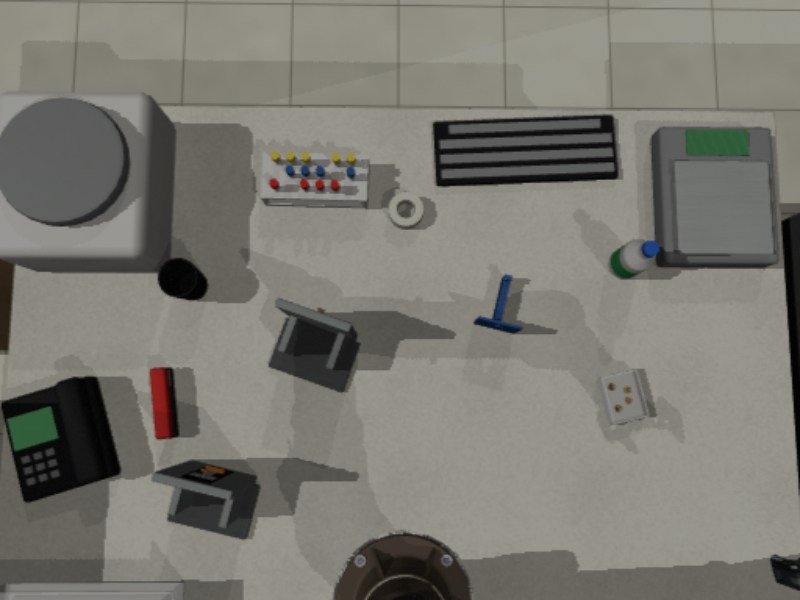

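Candidates for the stand: A at scene (480,330) / top (315,340), and B at scene (620,290) / top (205,495). A is farther right (−y), so A is the stand. There is only one bracket: blue, at scene (350,275) / top (500,310). The other blue object is shelving behind the robot.

```bash
cat >> h.py <<'E'
def cloud(n,d,s=None):
    c=camera_info(n); v,u=np.mgrid[0:384,0:512]
    P=np.stack([(u-c['cx'])/c['fx']*d,(v-c['cy'])/c['fy']*d,d],-1)
    if n=='wrist':
        from scipy.spatial.transform import Rotation as Ro
        T=np.array(c['tool_from_camera']); P=P@T[:3,:3].T+T[:3,3]
        return P@Ro.from_euler('xyz',s['tool_rot'],degrees=True).as_matrix().T+s['ee_pos']
    return (P-c['t'])@np.array(c['R'])
E
python3 - <<'E'
from h import *
for n in("scene","top"):
    z=np.load(n+'.npz'); im,d=z['im'],z['d']; P=cloud(n,d); i=im.astype(int)
    box=lambda x0,x1,y0,y1:(d>0)&(P[...,0]>x0)&(P[...,0]<x1)&(P[...,1]>y0)&(P[...,1]<y1)
    if n=='scene': m0=(slice(300*384//600,0),)
    blue=(i[...,2]>i[...,0]+35)&(i[...,2]>i[...,1]+20)&(d>0)&box(.3,.8,-.36,-.1)
    B=P[blue]; print(n,'blue',len(B),B.min(0).round(3),B.max(0).round(3))
    for nm,Q in(('plate',B[B[:,2]>.055]),('arm',B[(B[:,2]<.05)&(B[:,2]>.03)])):
        if len(Q)<5: continue
        c=Q[:,:2].mean(0); w,v=np.linalg.eigh(np.cov(Q[:,:2].T)); a=v[:,1]; t=(Q[:,:2]-c)@a
        print(nm,len(Q),c.round(4),'dir',np.degrees(np.arctan2(a[1],a[0])).round(1),'range',t.min().round(3),t.max().round(3),'wid',np.sqrt(w))
    S=P[box(.3,.62,.05,.36)&(P[...,2]>.05)]
    print('stand',len(S),S.min(0).round(3),S.max(0).round(3))
    T=S[(S[:,2]>.198)]
    if len(T)>10:
        r=cv2.minAreaRect(T[:,:2].astype(np.float32)*1000); print('topedge',len(T),r,T.mean(0).round(4),T[:,2].max())
    if n=='scene':
        # plane fit RANSAC-ish
        Q=S.copy()
        rng=np.random.default_rng(0);best=0
        for _ in range(500):
            p=Q[rng.choice(len(Q),3,False)]; nn=np.cross(p[1]-p[0],p[2]-p[0]); nn/=np.linalg.norm(nn)+1e-12
            k=abs((Q-p[0])@nn)<.003
            if k.sum()>best: best=k.sum();K=k
        F=Q[K]; c=F.mean(0); nn=np.linalg.svd(F-c)[2][2]; print('face',best,len(Q),c,nn,F.min(0),F.max(0))
E
```

```text
scene blue 211 [ 0.483 -0.21   0.   ] [ 0.607 -0.136  0.098]
plate 28 [ 0.5121 -0.1724] dir 75.2 range -0.04 0.036 wid [0.00160464 0.02279204]
arm 104 [ 0.5591 -0.1822] dir 163.5 range -0.048 0.051 wid [0.00838545 0.02949386]
stand 1107 [0.428 0.087 0.05 ] [0.541 0.222 0.216]
topedge 219 ((512.2633056640625, 149.59359741210938), (129.70863342285156, 16.732189178466797), 70.91606140136719) [0.5142 0.1525 0.2071] 0.2155449016258502
face 743 1107 [0.51943679 0.15175395 0.13967235] [ 0.94495515 -0.32714483  0.00600236] [0.494293   0.08681458 0.05017156] [0.54088108 0.21077757 0.21400894]
top blue 223 [ 0.497 -0.208  0.008] [ 0.601 -0.133  0.101]
plate 63 [ 0.507  -0.1702] dir 76.4 range -0.039 0.039 wid [0.00149864 0.02261681]
arm 136 [ 0.5588 -0.1832] dir 166.3 range -0.044 0.055 wid [0.00399641 0.0254627 ]
stand 800 [0.423 0.089 0.051] [0.534 0.223 0.215]
topedge 312 ((508.4476013183594, 152.84552001953125), (130.46983337402344, 15.492683410644531), 70.72247314453125) [0.5077 0.1519 0.2092] 0.21487494018155276
```

Run:
```python
from h import *
yaw=-19.1; n=np.array([np.cos(np.radians(yaw)),np.sin(np.radians(yaw)),0])
f=np.array([.5157,.151,.0])   # face mid estimate
ok=None
for p in(45,35,25,15):
    pos=f+n*.13+[0,0,.20]
    q=inverse_kinematics(pos,[180,p,yaw]); print(p,None if q is None else np.round(q))
    if q is not None and ok is None: ok=(pos,p)
g=np.array([.505,-.170,0]);
for z in(.2,.005): print('g',inverse_kinematics(g+.06*np.array([.968,-.25,0])+[0,0,z],[180,0,-14.5]))
for z in(.06,.16): print('s',inverse_kinematics(f+n*.06+[0,0,z],[180,0,yaw]))
goto_joints(inverse_kinematics([.55,-.1,.32],[180,0,yaw]))
move_ptp(ok[0],[180,ok[1],yaw]); dwell(.3)
s,im,d=cam('wrist'); print(s['t'],s['ee_pos'],s['tool_rot'])
np.savez('w1',im=im,d=d,e=s['ee_pos'],r=s['tool_rot']); save(cv2.resize(im,(800,600),interpolation=cv2.INTER_CUBIC),'w1.png')
```

```text
45 None
35 [  -0.   51.  -15.   56.   -6.  104. -122.]
25 [   1.   45.  -19.   65.   -0.   93. -124.]
15 [   4.   39.  -25.   74.    7.   82. -129.]
g [ 19.57817149  23.95791473  -9.14228395  96.52439965   4.27861718
  59.85782311 -95.43959821]
g [ 15.60240204  37.35351911  -3.71171187 106.27985736   3.78751429
  36.4845046  -94.89638042]
s [  -2.6842849    34.34886569  -22.17136177  104.16916635   17.56654939
   44.86963146 -143.02522273]
s [   4.96501473   29.25628212  -33.09920411   98.4983515    18.39832431
   57.73430989 -143.8318116 ]
3.775 [0.63878745 0.10756302 0.20150751] [-179.96402772   34.85781054  -19.14782605]
```

View pics/w1.png

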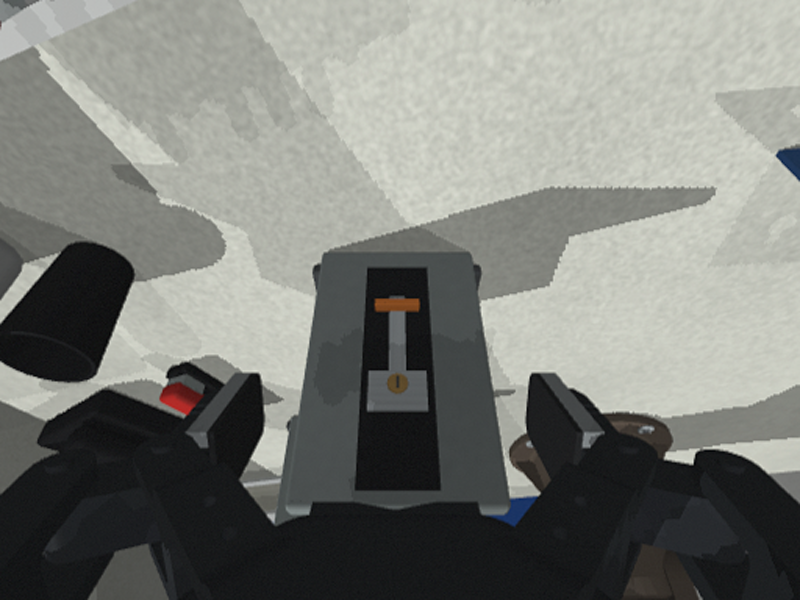

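The wrist view shows the chosen stand with the screw head at (397,383) and the orange tab at (397,304); the tab's top edge (nearest the screw) is at about row 298–311. This is enough to measure the face, the screw and the midline.

Run:
```python
from h import *
z=np.load('w1.npz'); im,d=z['im'].astype(int),z['d']; P=cloud('wrist',d,dict(ee_pos=z['e'],tool_rot=z['r']))
v,u=np.mgrid[0:384,0:512]
m=(d>0)&(P[...,2]>.02)&(P[...,2]<.2)&(v>165)&(v<315)&(((u>208)&(u<228))|((u>282)&(u<302)))
F=P[m]
for _ in range(4):
    c=F.mean(0); nn=np.linalg.svd(F-c,full_matrices=False)[2][2]; F=F[abs((F-c)@nn)<.003]
if nn[0]<0: nn=-nn
yaw=np.degrees(np.arctan2(nn[1],nn[0])); print('face',len(F),c,nn,yaw)
n=np.array([np.cos(np.radians(yaw)),np.sin(np.radians(yaw)),0]); l=np.array([-n[1],n[0],0])
X=(P-c)@n; Y=(P-c)@l; Z=P[...,2]
b=(abs(X)<.004)&(Z>.03)&(Z<.2)&(v>160)&(u>180)&(u<330)
ys=[(Y[b&(abs(Z-h)<.006)].min(),Y[b&(abs(Z-h)<.006)].max()) for h in(.05,.08,.11,.14,.17)]
print(np.round(ys,4), 'mid',np.mean(ys)); print('ztop',Z[(abs(X)<.004)&(v>160)&(u>180)&(u<330)].max())
br=(im[...,0]>im[...,2]+40)&(u>230)&(u<275)
hd=br&(v>235)&(v<255); tb=br&(v>185)&(v<205)
for k in(hd,tb): print(k.sum(),'X',np.percentile(X[k],[5,50,95]).round(4),'Y',Y[k].mean().round(4),np.ptp(Y[k]).round(4),'Z',Z[k].min().round(4),Z[k].max().round(4),Z[k].mean().round(4))
print('head pix', X[245,254],Y[245,254],Z[245,254])
mid=c+l*np.mean(ys); mid[2]=0; print('mid face pt',mid)
# bracket look
move_ptp([.58,.0,.32],[180,0,yaw])
g=np.array([.505,-.170,0])+.06*np.array([.968,-.25,0])
move_ptp(g+[0,0,.15],[180,0,-14.5]); dwell(.2)
s,im,d=cam('wrist'); print(s['t'],s['ee_pos'],s['tool_rot'])
np.savez('w2',im=im,d=d,e=s['ee_pos'],r=s['tool_rot']); save(cv2.resize(im,(800,600),interpolation=cv2.INTER_CUBIC),'w2.png')
P=cloud('wrist',d,s);i=im.astype(int)
B=P[(i[...,2]>i[...,0]+30)&(i[...,2]>i[...,1]+15)&(d>0)&(np.linalg.norm(P[...,:2]-g[:2],axis=-1)<.12)]
for nm,Q in(('plate',B[B[:,2]>.085]),('armtop',B[(B[:,2]<.043)&(B[:,2]>.033)])):
    if len(Q)<5: continue
    print(nm,len(Q),cv2.minAreaRect((Q[:,:2]*1000).astype(np.float32)),Q.mean(0).round(4))
```

```text
face 5409 [0.51595337 0.14777109 0.12102462] [ 9.44337123e-01 -3.28978892e-01 -5.34316614e-04] -19.20681299391305
[[-0.0636  0.0658]
 [-0.0638  0.066 ]
 [-0.0638  0.0661]
 [-0.0638  0.0659]
 [-0.0637  0.0659]] mid 0.0010974813558720694
ztop 0.2106270132877
95 X [0.0105 0.0118 0.0128] Y 0.0013 0.0122 Z 0.1298 0.1426 0.1367
234 X [0.0009 0.007  0.0086] Y 0.0016 0.0336 Z 0.0604 0.2794 0.0664
head pix 0.013540087205033522 0.001184920626924962 0.13757177627679437
mid face pt [0.51631442 0.14880749 0.        ]
5.8083 [ 0.56427261 -0.18357031  0.15114593] [-1.79971848e+02 -1.15594794e-01 -1.43765415e+01]
plate 634 ((509.02838134765625, -172.61061096191406), (79.66667938232422, 6.795280456542969), 76.55610656738281) [ 0.509  -0.1725  0.0944]
armtop 1247 ((557.3092041015625, -182.57984924316406), (75.21527099609375, 95.60464477539062), 76.49528503417969) [ 0.5525 -0.1835  0.0378]
```

View pics/w2.png

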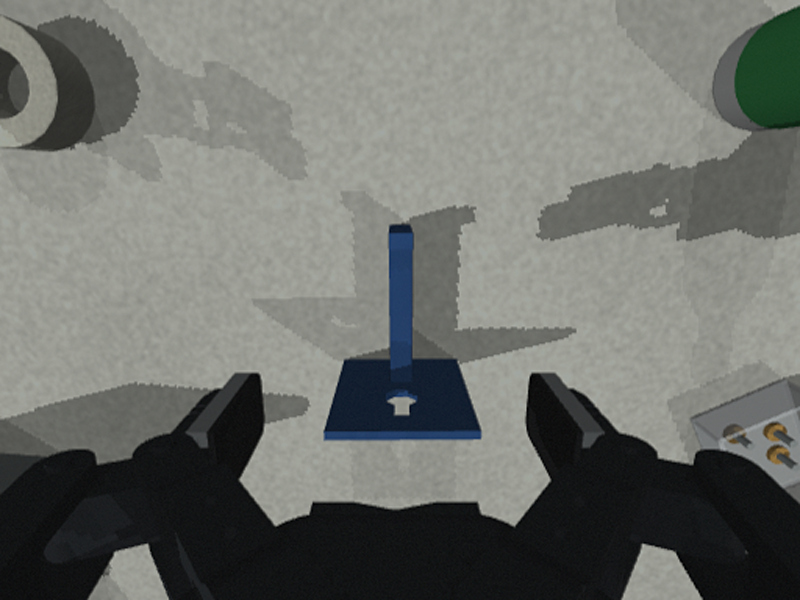

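The wrist view shows the bracket between the fingers' lanes, with the arm at x≈400 (rows 228–390) and the plate's top edge at row 435. From depth, the bracket's yaw is −13.5°.

Run:
```python
from h import *
yb=-13.5; n=np.array([np.cos(np.radians(yb)),np.sin(np.radians(yb)),0])
g=np.array([.5066,-.1720,0])+.06*n
move_ptp(g+[0,0,.07],[180,0,yb]); move_linear(g+[0,0,.007],velocity=.08)
set_gripper(0.0); s=get_state(); print('grip',s['opening'],s['ee_pos'],s['tool_rot'],s['wrist_force'])
move_linear(g+[0,0,.10],velocity=.12); dwell(.3)
s,im,d=cam('wrist'); print(s['t'],s['opening'],s['ee_pos'],s['tool_rot'],s['wrist_force'],s['moment'])
np.savez('w3',im=im,d=d,e=s['ee_pos'],r=s['tool_rot']); save(cv2.resize(im,(800,600),interpolation=cv2.INTER_CUBIC),'w3.png')
P=cloud('wrist',d,s)-s['ee_pos']; a=np.radians(s['tool_rot'][2]); i=im.astype(int)
X=P[...,0]*np.cos(a)+P[...,1]*np.sin(a); Y=-P[...,0]*np.sin(a)+P[...,1]*np.cos(a); Z=P[...,2]
b=(i[...,2]>i[...,0]+30)&(i[...,2]>i[...,1]+15)&(d>0)&(abs(X)<.1)&(abs(Y)<.06)&(Z>-.03)
B=np.stack([X[b],Y[b],Z[b]],1)
F=B[(B[:,0]<-.045)&(B[:,2]>.04)&(abs(B[:,1])>.012)]; 
for nm,k in(('plate top',B[B[:,2]>.08]),('plate',F)):
    if len(k): print(nm,len(k),k.min(0).round(4),k.max(0).round(4),k.mean(0).round(4))
c=F.mean(0); F=F[abs(F[:,0]-np.median(F[:,0]))<.006]; print('normal',np.linalg.svd(F-F.mean(0),full_matrices=False)[2][2])
A=B[(B[:,0]>.015)&(B[:,2]>.015)]; print('armtop fit z=a*x+b',np.polyfit(A[A[:,0]<.028][:,0],A[A[:,0]<.028][:,2],1), A.max(0),A.min(0))
```

```text
grip 0.012811198156498886 [ 0.56511484 -0.18618002  0.00728958] [ 1.79989096e+02 -2.62367163e-02 -1.35026216e+01] [ 0.10414266 -1.11123034  3.92131259]
9.0833 0.012993471245954373 [ 0.5646853  -0.18589479  0.09943955] [-1.79992949e+02  5.33008639e-02 -1.34968597e+01] [ 0.29291686  0.73434812 -3.00085312] [-0.01540148 -0.10860795  0.0266253 ]<stdin>:16: RuntimeWarning: Mean of empty slice.
  ret = um.true_divide(
  return _methods._mean(a, axis=axis, dtype=dtype,
  ret = ret.dtype.type(ret / rcount)
Traceback (most recent call last):
IndexError: index 2 is out of bounds for axis 0 with size 0
```

View pics/w3.png

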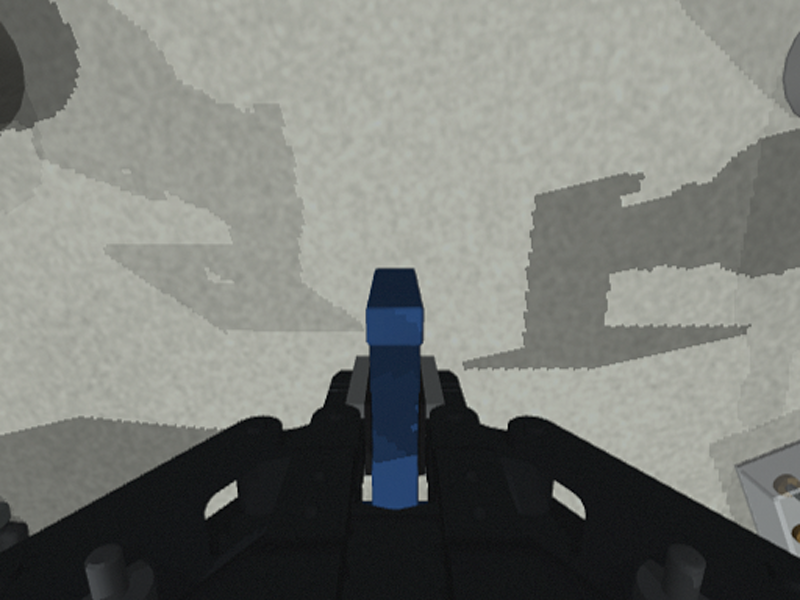

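The bracket is held squarely by its arm (arm at x≈395, lip at row 325, pads either side), but the plate is hidden by the gripper. I'll move to a standoff in front of the screw and check its pose with the fixed cameras.

```bash
cat >> h.py <<'E'
YS=-19.2; N=np.array([np.cos(np.radians(YS)),np.sin(np.radians(YS)),0]); L=np.array([-N[1],N[0],0])
MID=np.array([.5163,.1488,0]); ORI=[180,0,YS]
DZ=.007  # TCP z above bracket lower edge
def tcp(x,zk,y=0): # bracket back x off the face, keyhole at height zk
    return MID+N*(x+.06)+L*y+[0,0,zk-.058+DZ]
E
python3 - <<'E'
from h import *
move_ptp(tcp(.06,.18),ORI); move_linear(tcp(.045,.1365),velocity=.1); dwell(.3)
s=get_state(); print(s['t'],s['ee_pos']-tcp(.045,.1365),s['tool_rot'],s['wrist_force'])
for n in('scene','top'):
    s,im,d=cam(n); np.savez(n+'2',im=im,d=d); P=cloud(n,d); i=im.astype(int)
    Q=P-MID; X=Q@N;Y=Q@L;Z=P[...,2]
    b=(i[...,2]>i[...,0]+30)&(i[...,2]>i[...,1]+15)&(d>0)&(X>.02)&(X<.17)&(abs(Y)<.07)
    B=np.stack([X[b],Y[b],Z[b]],1); print(n,len(B),B.min(0).round(4),B.max(0).round(4))
    F=B[(B[:,0]<.062)&(abs(B[:,1])>.01)]
    if len(F)>8:
        print('plate',len(F),F.mean(0).round(4),F.min(0).round(4),F.max(0).round(4),'x=f(y,z):',np.linalg.lstsq(np.c_[F[:,1],F[:,2]-F[:,2].mean(),np.ones(len(F))],F[:,0],rcond=None)[0].round(4))
    if n=='scene':
        v,u=np.nonzero(b); c=im[max(v.min()-25,0):v.max()+25,max(u.min()-25,0):u.max()+35]; print(u.min(),v.min()); save(cv2.resize(c,None,fx=6,fy=6,interpolation=cv2.INTER_CUBIC)[:600,:800],'s2.png')
E
```

```text
11.2 [4.32416736e-04 1.33120875e-06 5.16208727e-04] [-1.79973585e+02 -4.72633786e-02 -1.92092739e+01] [ 0.15999623 -0.6703438  -2.46271689]
scene 176 [ 0.0456 -0.0109  0.0812] [0.1478 0.0414 0.1764]
plate 57 [0.0504 0.0282 0.144 ] [ 0.0456 -0.0109  0.092 ] [0.0531 0.0414 0.1755] x=f(y,z): [ 0.0056 -0.0052  0.0503]
264 207
top 24 [0.0429 0.0241 0.0951] [0.0482 0.0388 0.1773]
plate 24 [0.0444 0.0329 0.1522] [0.0429 0.0241 0.0951] [0.0482 0.0388 0.1773] x=f(y,z): [0.0681 0.0317 0.0422]
```

View pics/s2.png

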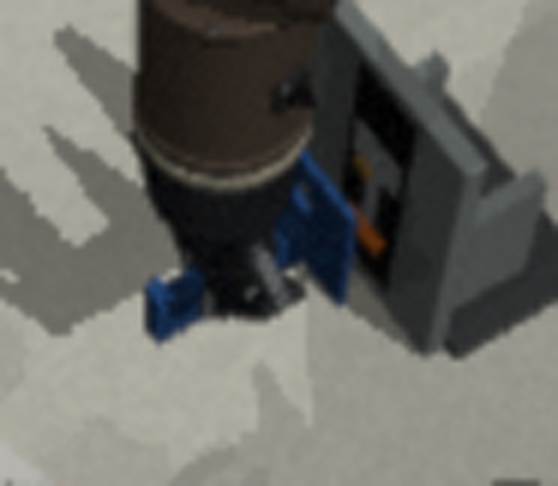

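In the crop, the bracket is held level in front of the board, with the plate's hole at (300,195) and the screw at (362,165). Depth puts its front at 50 mm off the face with no tilt, as planned. Next is a guarded approach that steps until it feels contact.

```bash
cat >> h.py <<'E'
def fn(f0): # mean force change
    F=[]
    for _ in range(3): F.append(get_state()['wrist_force']); dwell(.03)
    f=np.mean(F,0)-f0; return np.array([f@N,f@L,f[2]])
def press(zk,y,x0,x1,f0,step=.001,lim=4):
    x=x0; move_linear(tcp(x,zk,y),velocity=.04)
    while x>x1+1e-6:
        x-=step; move_linear(tcp(x,zk,y),velocity=.03); f=fn(f0)
        if f[0]>lim: break
    s=get_state(); xa=(s['ee_pos']-MID)@N-.06
    print(f"t{s['t']:.2f} zk {zk:.4f} y {y:.4f} x cmd {x:.4f} act {xa:.4f} f",f.round(1)); return x,xa,f
E
python3 - <<'E'
from h import *
move_linear(tcp(.016,.1365),velocity=.05); dwell(.3)
F=[]
for _ in range(5): F.append(get_state()['wrist_force']); dwell(.03)
f0=np.mean(F,0); np.save('f0',f0); print(f0)
for dz in(0,.002,-.002,.004,-.004):
    x,xa,f=press(.1365+dz,0,.0155,0.0,f0)
    if xa<.0065: break
    move_linear(tcp(.0155,.1365+dz),velocity=.05)
E
```

```text
[-0.07915425  0.01422385 -2.80683435]
t18.35 zk 0.1365 y 0.0000 x cmd -0.0005 act 0.0007 f [ 5.1  0.6 -3.6]
```

The head went through on the first try: the back reached the face at x≈0.7 mm with 5 N. I'll relieve the press slightly, then pull down while watching the force.

Run:
```python
from h import *
f0=np.load('f0.npy')
move_linear(tcp(.0015,.1365),velocity=.03); dwell(.15); print('relieved',fn(f0).round(1))
d=0
while d<.0235:
    d+=.001 if d<.0145 else .0005
    move_linear(tcp(.0015,.1365-d),velocity=.03); f=fn(f0)
    s=get_state(); 
    q=s['ee_pos']-MID
    print(f"{d*1e3:.1f} x {1e3*(q@N-.06):.1f} z {1e3*(q[2]+.058-DZ):.1f}",f.round(1),end=' | ')
    if f[2]>13 or abs(f[0])>10 or abs(f[1])>8: break
print(s['t'],s['tool_rot'],s['moment'])
```

```text
relieved [-0.2  0.2  0.1]
1.0 x 1.5 z 135.5 [ 0.2  0.2 -0.2] | 2.0 x 1.5 z 134.5 [-0.4  0.5 -0.4] | 3.0 x 1.5 z 133.5 [0.6 0.3 0.1] | 4.0 x 1.5 z 132.5 [-0.2  0.6 -0.3] | 5.0 x 1.5 z 131.5 [-0.5  0.1 -0.6] | 6.0 x 1.5 z 130.5 [ 0.2  0.1 -0.6] | 7.0 x 1.5 z 129.5 [-0.3 -0.1  0.4] | 8.0 x 1.5 z 128.5 [0.2 0.8 0.3] | 9.0 x 1.5 z 127.5 [ 0.   0.3 -0.2] | 10.0 x 1.5 z 126.5 [0.4 0.4 0.2] | 11.0 x 1.6 z 125.6 [0.5 0.  1.3] | 12.0 x 1.7 z 124.7 [0.9 0.8 2.8] | 13.0 x 1.6 z 123.5 [1.6 0.5 3.6] | 14.0 x 1.6 z 122.5 [1.4 0.5 3.2] | 15.0 x 1.5 z 121.5 [1.6 0.6 3. ] | 15.5 x 1.5 z 121.0 [1.9 0.8 3.6] | 16.0 x 1.5 z 120.5 [1.5 0.6 4.1] | 16.5 x 1.5 z 120.0 [2.4 1.1 3.4] | 17.0 x 1.5 z 119.5 [3.  1.1 3.5] | 17.5 x 1.5 z 119.0 [2.3 1.  3.3] | 18.0 x 1.5 z 118.5 [2.1 0.9 3.7] | 18.5 x 1.5 z 118.0 [2.6 0.8 4.1] | 19.0 x 1.5 z 117.5 [2.3 0.5 4.1] | 19.5 x 1.5 z 117.1 [1.5 0.3 6.3] | 20.0 x 1.4 z 116.8 [0.3 0.4 9.8] | 20.5 x 1.3 z 116.6 [-0.2  0.1 12.9] | 21.0 x 1.3 z 116.4 [-1.  -1.3 16.3] | 28.3 [-1.79996524e+02 -5.23965049e-03 -1.91902957e+01] [0.0478845  0.87230629 0.06099877]
```

A clear stop at about 19.5 mm, after about 8 mm of tab travel. I'll relieve the load, open, and lift clear.

Run:
```python
from h import *
f0=np.load('f0.npy')
move_linear(tcp(.0010,.1365-.0195),velocity=.02); dwell(.2); print('relieved',fn(f0).round(1))
p=tcp(.0010,.1365-.0195)
set_gripper(.04); dwell(.2); s=get_state(); print(s['opening'],s['wrist_force'],s['t'])
move_linear(p+[0,0,.07],velocity=.1)   # straight up, fingers pass beside the arm
move_ptp(MID+N*.16+[0,0,.22],[180,30,YS]); dwell(.3)
s,im,d=cam('wrist'); print(s['t'],s['wrist_force'])
np.savez('w4',im=im,d=d,e=s['ee_pos'],r=s['tool_rot']); save(cv2.resize(im,(800,600),interpolation=cv2.INTER_CUBIC),'w4.png')
P=cloud('wrist',d,s)-MID; X=P@N;Y=P@L;Z=P[...,2]; i=im.astype(int)
b=(i[...,2]>i[...,0]+30)&(i[...,2]>i[...,1]+15)&(d>0)&(X>-.02)&(X<.12)&(abs(Y)<.06)
B=np.stack([X[b],Y[b],Z[b]],1); F=B[(B[:,0]<.014)&(abs(B[:,1])>.011)]
print(len(F),F.min(0).round(4),F.max(0).round(4),'x=f(y,z-.1)',np.linalg.lstsq(np.c_[F[:,1],F[:,2]-.1,np.ones(len(F))],F[:,0],rcond=None)[0].round(4))
T=F[F[:,2]>F[:,2].max()-.05]
for y0 in(-.03,-.015,.015,.03): print(y0,F[abs(F[:,1]-y0)<.004][:,2].max().round(4))
for z0 in(.07,.09,.11,.13,.145):
    k=F[abs(F[:,2]-z0)<.004]; 
    if len(k): print(z0,k[:,1].min().round(4),k[:,1].max().round(4))
o=(i[...,0]>i[...,2]+40)&(d>0)&(abs(Y)<.03)&(X<.03)&(X>-.01)
print('orange/brass z',np.percentile(Z[o],[1,50,99]) if o.any() else None)
```

```text
relieved [-0.8 -1.   8.9]
0.040158639099758434 [-0.73454822 -0.10877862 -0.34265221] 29.425
31.4333 [ 0.58349241 -0.26947766  0.52665783]
3157 [-0.001  -0.0396  0.0587] [0.0072 0.0401 0.1548] x=f(y,z-.1) [ 0.0003 -0.0051  0.005 ]
-0.03 0.1543
-0.015 0.1542
0.015 0.1544
0.03 0.1548
0.07 -0.0395 0.0397
0.09 -0.0393 0.0394
0.11 -0.0391 0.0399
0.13 -0.0395 0.0398
0.145 -0.0396 0.0396
orange/brass z [0.05230859 0.13252798 0.14210441]
```

View pics/w4.png

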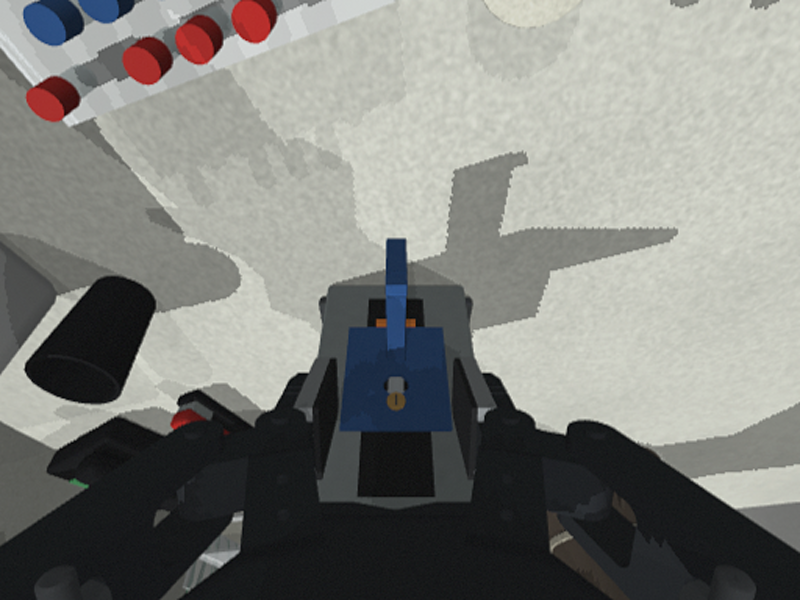

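The view shows the bracket hanging flat on the board. The screw head at (396,400) is at the top of the slot, above the hole at (396,383), and the orange tab at (396,323) is against the lower edge. The fingers are clear.

```bash
python3 -c "
from h import *
close_job()"
```

```text
the job is handed in; nothing more can be done
```

The bracket is hanging on the right-hand grey stand, level and fully home, and I handed the job in at about 31 s of the 72 s. `close_job()` gives no verdict, so this rests on my own checks.

**How it went:**
- A wrist-camera look put the screw about 136.5 mm above the table.
- I pinched the bracket by its arm and held it level in front of the board. The guarded approach passed the head through the hole on the first try, touching the face with about 5 N.
- I then pulled straight down. The tab began to resist at about 11 mm (3–4 N) and there was a firm stop at about 19.5 mm. Wrist force peaked at about 16 N there.
- I eased off and opened the gripper. About 9 N of vertical load was still on the wrist just before opening, but the release was clean.

**Last checks, before handing in:**
- **Seating:** the plate lies flat on the board, with its back at about 0 mm. It is centred within 1 mm and level within about 0.01 rad.
- **Height:** the keyhole is at about 117.5 mm, roughly 19 mm below my measured screw height. Home is 18 mm, so this agrees within the camera's 2 mm.
- **Tab:** I didn't measure its travel directly. The bracket's lower edge and the force trace both put it at about 8 mm.
- **Robot and bystanders:** the gripper was clear of everything, with wrist force near zero. I didn't re-measure the bystanders, but no move went near them.

No check failed.

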